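Fire the shutter lever of the yellow dive camera

TASK

Before the dive, take a test shot with the yellow dive camera on the saloon table: swing the orange shutter lever on its top all the way to its stop, keep it there for a moment, then let go so that it springs right back. Leave the lever of the blue camera alone.

Things in the scene. Friction and masses are not known exactly. Their poses are not given: they have to be found in the camera images.
- yellow_housing: Yellow dive-camera housing, a box 80 mm deep (x), 182 mm wide over its side latches (y), fixed to the table. Flat top 110 mm above the table; black lens port (80 mm across, 34 mm long) on its -x face. Origin: on the table under the middle of the box, z up. The lever's upright pivot axis is at x = 0, y = +20 mm; a low black dial (9 mm high) is on top at x = +6, y = -52 mm.
- yellow_shutter (a joint): Yellow camera's orange lever, rad: 0 at rest, 0.9 at its hard stop, growing clockwise from above. Arm 12 mm wide, its top 125 mm above the table, 60 mm from pivot to post axis. At rest it points 120 deg counter-clockwise from the housing's +x axis, at the stop 68 deg, so the post moves 54 mm, mainly to the housing's +x. Spring back: 1.2 N at the post at rest, 3 N at the stop.
- yellow_shutter_post (a point): Upright round orange post at the end of the yellow camera's lever, 14 mm in diameter, standing free above the arm for 34 mm, its top 159 mm above the table. This point lies on its axis 141 mm above the table and moves with the lever.
- blue_shutter (a joint): Angle, rad, of the same lever on the otherwise identical blue dive-camera housing standing beside the yellow one (either may be on the left): 0 at rest. To be left alone.
Mind the look-alikes: they are no part of the job. Leave any pink or purple look-alike of the part that bears blue_shutter alone.

How it is judged:
By the outcome, as a careful person would: the job done as asked, in the order asked, and still so for the second after the job is handed in, with the robot touching nothing.
It also fails if it takes over 32 s, if anything falls off the work surface, if the arm or the gripper's body presses on something with over 40 N, if the wrist force passes 120 N, or if a joint passes its speed limit or range.

ROBOT

A 6-joint arm with a two-finger parallel gripper is mounted at the origin on the work surface. World frame = base frame: x ahead of the robot, y to its left, z up, the work surface at z = 0. Lengths are in m, angles in degrees, forces in N, time in s.
With the tool pointing down it reaches from about 0.25 to 0.725 m from the base axis. Payload 9.7 kg.
Tool frame: the origin (TCP) lies at the very end of the fingers, on their centre line; the grasp point (between the pads) lies 19 mm behind it; z points along the fingers, y is the line along which they close (so a half turn about z gives the same grasp; the last joint's range is limited). The gripper opens to 85 mm and grips with 20 to 120 N. Pads are 22 mm wide; open, the fingers measure 114 mm over their backs; the gripper's body (76 mm by 85 mm) begins 54 mm behind the grasp point. The pads swing forward as they close: fully open they stand 13 mm farther back than shut.
Start: joints at [-65.203, 4.979, 10.078, 95.1, 0, 90], TCP at [0.231, -0.499, 0.231] pointing down, gripper open.
Joint ranges: [-179.16, 179.16], [-48.56, 103.87], [-65.8, 70.77], [-126.05, 130.52], [-82.76, 87.17], [-180, 180]. Speed limits (degrees/s): [127.2, 127.2, 147.25, 180, 180, 180].

INTERFACE

Orientations are given as a 3x3 rotation matrix whose columns are the frame's x, y, z axes.
In Python, from plant import get_state, capture, finish_job, spot_in, outline_of gives the robot as it stands.
- The arm moves only by the tool step_arm, never from a script. Its argument "commands" is a list of rows, each an object of numbers: "x", "y", "z": the shift along the tool's x, y, z in cm; "ax", "ay", "az": the turn, a rotation vector about the tool's x, y, z in rad; "jaw": the closure, from 0 (fully open) to 1 (shut). In form: [{"x": .., "y": .., "z": .., "ax": .., "ay": .., "az": .., "jaw": ..}, ...]. A call has 1 to 20 rows; each row shifts and turns the commanded pose from where the row before left it, along the tool's axes as they then stand; what a row does not reach is not made up. A row lasts 1/8 s, in which the tool goes at most 62.5 mm and 10.7 degrees, less where a joint would pass 70% of its speed; a pose out of reach is approached as far as the arm can. A call is refused whole if a number of a shift passes 6.25 or a number of a turn 0.188, either way. A call with a gripper value outside its range is refused whole. The fingers move at their own pace and stop on an object; "squeeze" is the grip in N (left out, the last holds). Time passes only in rows, so rows that do not move let the fingers close. It gives the time, the measured TCP pose, the force, the opening and the grip force at its end, in the units of the state.
- get_state(): the state, without advancing time (a new reading comes with each control period).
- capture(name): name is "scene" or "side" or "wrist"; returns a dict with "color" (384x512x3 uint8, red, green, blue), "mtx" (3x3 intrinsics, pixels), "k1" (the pictures are not rectified: a ray, as slopes to the right and down, at radius r is drawn at 1 + k1 r^2 times it, then the intrinsics apply), "view" (4x4, takes a point from world to camera coordinates). Camera axes: x right, y up, looking along -z (the intrinsics and any distortion apply to the point x, -y, -z); pixel columns grow to the right and rows downward; lengths in m; the calibration is good to about 2 mm. A picture is of the moment at which its call begins. There is no depth.
- finish_job(): hands the job in; it is judged then, once.
Trained networks look in the newest picture that a camera, given by its name, has taken for a name from the list of things; names that differ only in an ending like _2 or _b are one class to them, and where a whole thing is asked for, a point or a joint stands for the part that bears it (a point fixed in the world has none). Each returns a list of dicts, best first, with "confidence" (0 to 1); they miss things now and then, are a little off and sometimes report something else, mostly with a low value. They report only what shows in the picture. A call takes as long as a camera call. They do not tell look-alikes from the thing itself.
- spot_in(target, camera): "extent" ([left, top, width, height] in pixels, round what is visible of it).
- outline_of(target, camera): "region" (384x512 bool, what is visible of it) and "extent" ([left, top, width, height] in pixels, round what is visible of it).
The state is a dict: "time": time; "q": joint angles; "joint_vel": joint speeds; "tau": joint torques, N m; "position": TCP position; "orientation": TCP orientation; "wrist_force": force on the tool from outside, world axes, zero at the start; "torque": the same for the moment, N m; "opening": finger opening in m; "finger_force": force on a finger pad.
Only numpy, scipy, OpenCV 4.12 (cv2) and the standard library are available. Lean on these libraries where they do the work, as an engineer would, in place of code of your own. Each camera call takes 0.05 s, during which the arm holds its last target. There are 200 camera calls.

## Working session

There is one attempt and no reset: what is moved stays moved. The work goes in short steps, Python scripts to look and compute and a tool call to move; the robot and the scene stay as the last step left them, time stands still between calls to the robot, and variables do not carry over. Pictures are saved under pics/ and viewed, at most 10 in all, crops included, and the job is handed in when it is done.

Besides the shell and the picture viewer there is one more tool, called after "Call:" by a JSON object that holds its "op" and its "data", one argument or row to a line. step_arm: Moves the arm, as the interface text tells. Its arguments: {"type":"object","properties":{"commands":{"type":"array"},"squeeze":{"type":"number"}},"required":["commands"]}

```bash
mkdir -p pics
cat > h.py <<'E'
import numpy as np,cv2
from plant import *
def ray(c,u,v):
    d=cv2.undistortPoints(np.array([[[u,v]]],float),c["mtx"],np.array([c["k1"],0,0,0,0.]))[0,0]
    R=c["view"][:3,:3];o=-R.T@c["view"][:3,3]
    return o,R.T@np.array([d[0],-d[1],-1.])
def at_z(c,u,v,z):
    o,d=ray(c,u,v);return o+d*(z-o[2])/d[2]
def proj(c,p):
    q=c["view"][:3,:3]@np.array(p)+c["view"][:3,3]
    a=np.array([q[0],-q[1],-q[2]]);s=a[:2]/a[2];s=s*(1+c["k1"]*(s@s));m=np.array(c["mtx"])
    return m[:2,:2]@s+m[:2,2]
E
python3 - <<'E'
from h import *
ims=[]
for n in ["scene","side","wrist"]:
    c=capture(n);cv2.imwrite(f"pics/{n}0.png",c["color"][:,:,::-1])
    print(n,-c["view"][:3,:3].T@c["view"][:3,3])
    for t in ["yellow_housing","yellow_shutter","yellow_shutter_post","blue_shutter"]:
        print(t,[(np.round(d["extent"]).tolist(),round(d["confidence"],2)) for d in spot_in(t,n)])
s=get_state();print(s["time"],s["position"],s["orientation"])
E
```

```text
scene [1.01951891 0.07247773 0.8930207 ]
yellow_housing [([289.0, 215.0, 85.0, 81.0], 0.81)]
yellow_shutter [([339.0, 216.0, 27.0, 31.0], 0.45)]
yellow_shutter_post [([338.0, 218.0, 30.0, 28.0], 0.61)]
blue_shutter [([111.0, 174.0, 28.0, 22.0], 0.74), ([204.0, 201.0, 29.0, 24.0], 0.67), ([221.0, 124.0, 24.0, 25.0], 0.61), ([395.0, 152.0, 23.0, 30.0], 0.5)]
side [0.80905204 0.52650302 0.65986387]
yellow_housing [([212.0, 240.0, 103.0, 106.0], 0.68)]
yellow_shutter []
yellow_shutter_post [([267.0, 258.0, 46.0, 15.0], 0.64)]
blue_shutter [([410.0, 248.0, 51.0, 24.0], 0.85), ([195.0, 168.0, 33.0, 16.0], 0.78), ([278.0, 135.0, 30.0, 14.0], 0.59), ([167.0, 118.0, 22.0, 15.0], 0.52)]
wrist [ 0.30079869 -0.4684653   0.37372434]
yellow_housing []
yellow_shutter []
yellow_shutter_post []
blue_shutter []
0.75 [ 0.23068188 -0.49926665  0.23129394] [[ 9.07790738e-01  4.19423385e-01 -1.67109024e-05]
 [ 4.19423385e-01 -9.07790738e-01 -7.95282020e-06]
 [-1.85056012e-05  2.10553258e-07 -1.00000000e+00]]
```

View pics/scene0.png

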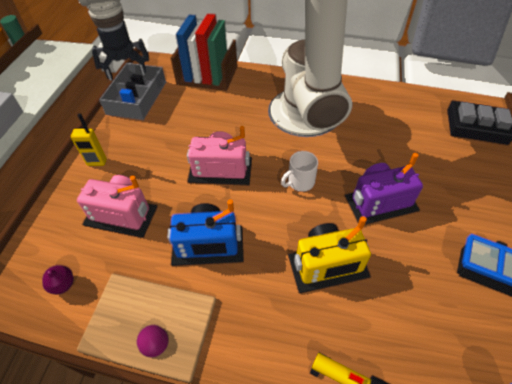

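View pics/side0.png

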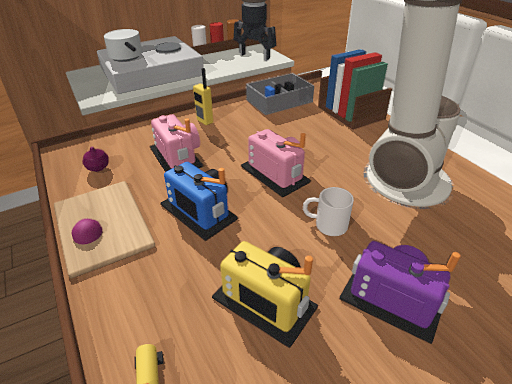

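Both pictures show one yellow housing, at scene (331,255) and side (265,285). The orange levers that could be confused with it, by scene pixel, are: yellow (352,230), blue (223,212), purple (408,165), pink (125,184) and pink (233,137). I choose the yellow one and check it in a close crop.

Run:
```python
from h import *
a=cv2.imread("pics/scene0.png")[205:300,280:385];b=cv2.imread("pics/side0.png")[235:345,205:325]
a=cv2.resize(a,(400,362),interpolation=cv2.INTER_CUBIC);b=cv2.resize(b,(400,367),interpolation=cv2.INTER_CUBIC)
o=np.zeros((367,800,3),np.uint8);o[:362,:400]=a;o[:,400:]=b;cv2.imwrite("pics/crop1.png",o)
for n in ["scene","side"]:
    c=capture(n)
    for t in ["yellow_shutter","yellow_shutter_post"]:
      for d in outline_of(t,n):
        if "yellow" in t: 
            v,u=np.nonzero(d["region"]);print(n,t,d["confidence"],d["extent"],u.mean(),v.mean())
```

```text
scene yellow_shutter 0.78 [338.5, 216.0, 24.9, 31.2] 351.83977900552486 233.16022099447514
scene yellow_shutter_post 0.72 [340.2, 217.1, 25.2, 27.8] 352.85915492957747 231.71361502347418
side yellow_shutter 0.7 [269.5, 254.7, 42.9, 24.6] 292.4160756501182 268.3782505910165
side yellow_shutter_post 0.87 [266.5, 258.6, 45.9, 17.4] 290.3942558746736 268.90078328981724
side yellow_shutter_post 0.7 [194.3, 165.4, 34.8, 19.7] 211.94820717131475 177.75298804780877
```

View pics/crop1.png

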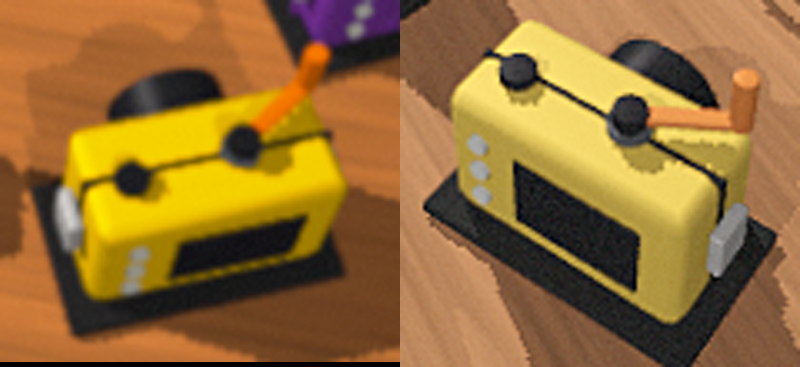

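The crop shows the yellow camera clearly. In the scene view its hub is at about (343,242), the dial at (315,251) and the post top at (363,218). In the side view they are at (274,267), (240,256) and (309,257).

Run:
```python
from h import *
from scipy.optimize import least_squares
c=capture("scene");s=capture("side")
def tri(p,q):
    A=[];b=[]
    M=np.zeros((3,3));y=np.zeros(3)
    for cc,pp in((c,p),(s,q)):
        o,d=ray(cc,*pp);d/=np.linalg.norm(d);P=np.eye(3)-np.outer(d,d);M+=P;y+=P@o
    return np.linalg.solve(M,y)
O={"hub":((343.5,241.7),(274,267.4)),"dial":((314.6,251.5),(240.4,256)),"top":((363.5,218.1),(309.1,257.5))}
for k,v in O.items(): print(k,tri(*v).round(4))
# model fit x,y,yaw
loc={"dial":(.006,-.052,.119),"top":(.060*np.cos(2*np.pi/3),.02+.060*np.sin(2*np.pi/3),.157)}
def W(p,l):
    C,S=np.cos(p[2]),np.sin(p[2]);return np.array([p[0]+C*l[0]-S*l[1],p[1]+S*l[0]+C*l[1],l[2]])
def f(p): return np.concatenate([np.r_[proj(c,W(p,l))-O[k][0],proj(s,W(p,l))-O[k][1]] for k,l in loc.items()])
for y0 in (0,.5,-.5):
    r=least_squares(f,[.6,.05,y0]);print(r.x,np.degrees(r.x[2]),r.fun.round(1))
p=r.x
for a in (120,68,60):
    t=np.radians(a);print(a,W(p,(.06*np.cos(t),.02+.06*np.sin(t),.141)).round(4))
print("pivot",W(p,(0,.02,.12)))
```

```text
hub [0.5665 0.1645 0.1241]
dial [0.6019 0.1026 0.1148]
top [0.5174 0.2003 0.1601]
[0.57499081 0.14821503 0.46118475] 26.423939758943696 [ 0.8  0.2 -0.1 -0.8 -0.7  0.4  0.4  0.2]
[0.57499081 0.14821503 0.46118475] 26.423939782656323 [ 0.8  0.2 -0.1 -0.8 -0.7  0.4  0.4  0.2]
[0.57499081 0.14821503 0.46118475] 26.4239395791182 [ 0.8  0.2 -0.1 -0.8 -0.7  0.4  0.4  0.2]
120 [0.5161 0.1993 0.141 ]
68 [0.5615 0.2259 0.141 ]
60 [0.5698 0.226  0.141 ]
pivot [0.56609063 0.16612555 0.12      ]
```

The fit is good to under 1 px: housing at (0.575,0.148), yaw 26.4°, post at (0.516,0.199) and stop at (0.5615,0.226). That agrees with the given heights and reach. The push runs almost along tool x, so I'll go behind the post with the fingers shut.

Call:
{"op": "step_arm", "data": {
  "commands": [
    {"x": 4.25, "y": -4.25, "jaw": 1},
    {"x": 4.25, "y": -4.25, "jaw": 1},
    {"x": 4.25, "y": -4.25, "jaw": 1},
    {"x": 4.25, "y": -4.25, "jaw": 1},
    {"x": 4.25, "y": -4.25, "jaw": 1},
    {"x": 4.25, "y": -4.25, "jaw": 1},
    {"x": 4.25, "y": -4.25, "jaw": 1},
    {"x": 4.25, "y": -4.25, "jaw": 1},
    {"x": 4.25, "y": -4.25, "jaw": 1},
    {"x": 4.25, "y": -4.25, "jaw": 1},
    {"x": 4.25, "y": -4.25, "jaw": 1},
    {"x": 4.25, "y": -4.25, "jaw": 1},
    {"az": -0.1, "jaw": 1},
    {"z": 3, "jaw": 1},
    {"jaw": 1}
  ]
}}

```text
invalid input
```

Run:
```python
from h import *
a=capture("scene")["color"][150:310,270:430];b=capture("side")["color"][165:345,205:385]
o=np.hstack([cv2.resize(i,(400,400),interpolation=cv2.INTER_CUBIC) for i in(a,b)])
cv2.imwrite("pics/c2.png",o[:,:,::-1]);s=get_state();print(s["time"],s["position"],s["orientation"],s["wrist_force"],s["opening"])
d=np.array([.516,.1993,.133])-s["position"];print("to post in tool cm",s["orientation"].T@d*100 if hasattr(s["orientation"],"T") else np.array(s["orientation"]).T@d*100)
```

```text
1.25 [ 0.23066261 -0.49926909  0.23126254] [[ 9.07789350e-01  4.19426386e-01 -4.57829493e-05]
 [ 4.19426388e-01 -9.07789350e-01  3.74662734e-05]
 [-2.58469301e-05 -5.32140611e-05 -9.99999998e-01]] [-0.2626001  -0.50643579  0.87807242] 0.08533309266159267
to post in tool cm [ 55.20270919 -51.44703233   9.82756506]
```

View pics/c2.png

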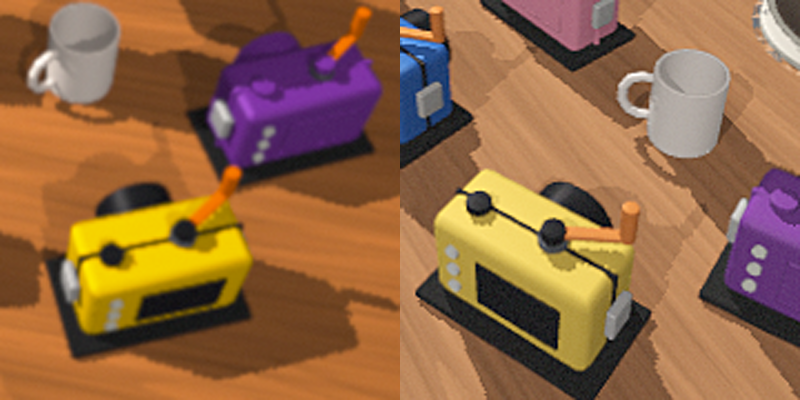

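The call was refused and nothing moved. The crop shows the scene unchanged. I'll retry with every key in each row.

Call:
{"op": "step_arm", "data": {
  "commands": [
    {"x": 4.25, "y": -4.25, "z": 0, "ax": 0, "ay": 0, "az": 0, "jaw": 1},
    {"x": 4.25, "y": -4.25, "z": 0, "ax": 0, "ay": 0, "az": 0, "jaw": 1},
    {"x": 4.25, "y": -4.25, "z": 0, "ax": 0, "ay": 0, "az": 0, "jaw": 1},
    {"x": 4.25, "y": -4.25, "z": 0, "ax": 0, "ay": 0, "az": 0, "jaw": 1},
    {"x": 4.25, "y": -4.25, "z": 0, "ax": 0, "ay": 0, "az": 0, "jaw": 1},
    {"x": 4.25, "y": -4.25, "z": 0, "ax": 0, "ay": 0, "az": 0, "jaw": 1},
    {"x": 4.25, "y": -4.25, "z": 0, "ax": 0, "ay": 0, "az": 0, "jaw": 1},
    {"x": 4.25, "y": -4.25, "z": 0, "ax": 0, "ay": 0, "az": 0, "jaw": 1},
    {"x": 4.25, "y": -4.25, "z": 0, "ax": 0, "ay": 0, "az": 0, "jaw": 1},
    {"x": 4.25, "y": -4.25, "z": 0, "ax": 0, "ay": 0, "az": 0, "jaw": 1},
    {"x": 4.25, "y": -4.25, "z": 0, "ax": 0, "ay": 0, "az": 0, "jaw": 1},
    {"x": 4.25, "y": -4.25, "z": 0, "ax": 0, "ay": 0, "az": 0, "jaw": 1},
    {"x": 0, "y": 0, "z": 0, "ax": 0, "ay": 0, "az": -0.1, "jaw": 1},
    {"x": 0, "y": 0, "z": 3, "ax": 0, "ay": 0, "az": 0, "jaw": 1},
    {"x": 0, "y": 0, "z": 0, "ax": 0, "ay": 0, "az": 0, "jaw": 1}
  ],
  "squeeze": 20
}}

```text
time: 3.12
position: [0.4788, 0.1774, 0.1995]
orientation: [[0.861, 0.508, -0.003], [0.508, -0.861, -0.001], [-0.003, -0.001, -1.0]]
wrist_force: [0.3, 0.9, -0.1]
opening: -0.0004
finger_force: 0.0
```

Run:
```python
from h import *
a=capture("scene")["color"][150:310,270:430];b=capture("side")["color"][165:345,205:385]
o=np.hstack([cv2.resize(i,(400,400),interpolation=cv2.INTER_CUBIC) for i in(a,b)])
cv2.imwrite("pics/c3.png",o[:,:,::-1]);s=get_state();R=np.array(s["orientation"]);print(s["time"],s["position"],R,s["wrist_force"],s["opening"])
for p in ([.516,.1993,.133],[.5615,.2259,.133]):print("in tool cm",R.T@(np.array(p)-s["position"])*100)
```

```text
3.225 [0.4796857  0.17744607 0.20194909] [[ 8.61557265e-01  5.07660387e-01  1.02871379e-04]
 [ 5.07660389e-01 -8.61557270e-01  1.24326921e-05]
 [ 9.49411699e-05  4.15122482e-05 -9.99999995e-01]] [0.61177185 0.25558132 1.07956141] -0.00016340212645531545
in tool cm [ 4.23746768 -0.03959388  6.89530985]
in tool cm [ 9.50792987 -0.02148145  6.89581099]
```

View pics/c3.png

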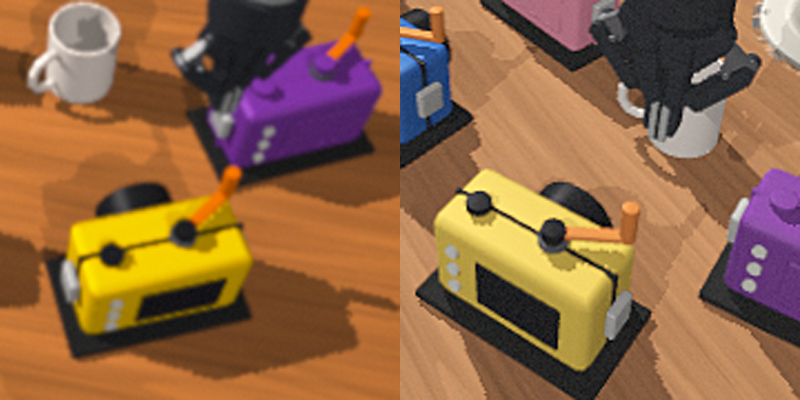

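The gripper sits behind the post as planned, with the shut tips at scene (359,202) and the post 4.2 cm ahead along tool x. I'll go down, approach until just before contact, then push along the arc.

Call:
{"op": "step_arm", "data": {
  "commands": [
    {"x": 0, "y": 0, "z": 3.4, "ax": 0, "ay": 0, "az": 0, "jaw": 1},
    {"x": 0, "y": 0, "z": 3.4, "ax": 0, "ay": 0, "az": 0, "jaw": 1},
    {"x": 1.0, "y": 0, "z": 0, "ax": 0, "ay": 0, "az": 0, "jaw": 1},
    {"x": 1.0, "y": 0, "z": 0, "ax": 0, "ay": 0, "az": 0, "jaw": 1},
    {"x": 0.6, "y": -0.1, "z": 0, "ax": 0, "ay": 0, "az": 0, "jaw": 1},
    {"x": 0.6, "y": -0.2, "z": 0, "ax": 0, "ay": 0, "az": 0, "jaw": 1},
    {"x": 0.6, "y": -0.2, "z": 0, "ax": 0, "ay": 0, "az": 0, "jaw": 1},
    {"x": 0.6, "y": -0.1, "z": 0, "ax": 0, "ay": 0, "az": 0, "jaw": 1},
    {"x": 0.6, "y": 0, "z": 0, "ax": 0, "ay": 0, "az": 0, "jaw": 1},
    {"x": 0.6, "y": 0, "z": 0, "ax": 0, "ay": 0, "az": 0, "jaw": 1},
    {"x": 0, "y": 0, "z": 0, "ax": 0, "ay": 0, "az": 0, "jaw": 1}
  ]
}}

```text
time: 4.6
position: [0.5251, 0.2114, 0.133]
orientation: [[0.861, 0.508, -0.0], [0.508, -0.861, -0.0], [-0.0, -0.0, -1.0]]
wrist_force: [-3.2, -0.6, -0.2]
opening: 0.0001
finger_force: 1.1
```

Run:
```python
from h import *
a=capture("scene")["color"][150:310,270:430];b=capture("side")["color"][165:345,205:385]
o=np.hstack([cv2.resize(i,(400,400),interpolation=cv2.INTER_CUBIC) for i in(a,b)])
cv2.imwrite("pics/c4.png",o[:,:,::-1]);s=get_state();R=np.array(s["orientation"]);print(s["time"],s["position"],"F tool",R.T@s["wrist_force"])
for p in ([.516,.1993,.133],[.5615,.2259,.133]):print("in tool cm",R.T@(np.array(p)-s["position"])*100)
```

```text
4.7 [0.52481627 0.21115243 0.13306011] F tool [-2.47809363 -1.02406488  1.33918763]
in tool cm [-1.36145511  0.57314825  0.00664458]
in tool cm [3.90900026 0.59296455 0.00391185]
```

View pics/c4.png

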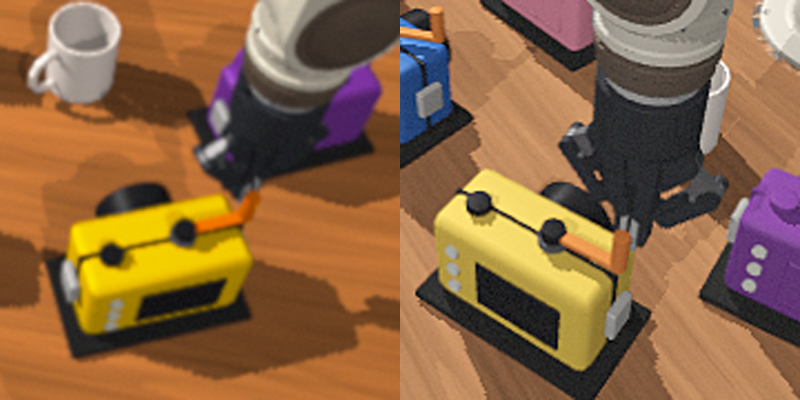

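The lever is swinging: the post has moved from crop (232,178) to (250,205), at about 2.5 N. I'll carry on toward the stop.

Call:
{"op": "step_arm", "data": {
  "commands": [
    {"x": 0.5, "y": 0.1, "z": 0, "ax": 0, "ay": 0, "az": 0, "jaw": 1},
    {"x": 0.5, "y": 0.1, "z": 0, "ax": 0, "ay": 0, "az": 0, "jaw": 1},
    {"x": 0.5, "y": 0.2, "z": 0, "ax": 0, "ay": 0, "az": 0, "jaw": 1},
    {"x": 0.4, "y": 0.2, "z": 0, "ax": 0, "ay": 0, "az": 0, "jaw": 1},
    {"x": 0, "y": 0, "z": 0, "ax": 0, "ay": 0, "az": 0, "jaw": 1}
  ]
}}

```text
time: 5.32
position: [0.5447, 0.2156, 0.1332]
orientation: [[0.861, 0.508, -0.0], [0.508, -0.861, -0.0], [-0.0, 0.0, -1.0]]
wrist_force: [-3.3, -0.2, -0.1]
opening: -0.0
finger_force: 1.3
```

Call:
{"op": "step_arm", "data": {
  "commands": [
    {"x": 0.2, "y": 0, "z": 0, "ax": 0, "ay": 0, "az": 0, "jaw": 1},
    {"x": 0, "y": 0, "z": 0, "ax": 0, "ay": 0, "az": 0, "jaw": 1}
  ]
}}

```text
time: 5.58
position: [0.5462, 0.2162, 0.1332]
orientation: [[0.862, 0.508, 0.0], [0.508, -0.862, -0.001], [-0.0, 0.001, -1.0]]
wrist_force: [-1.7, -4.2, 0.2]
opening: 0.0001
finger_force: 2.0
```

Call:
{"op": "step_arm", "data": {
  "commands": [
    {"x": 0.2, "y": 0, "z": 0, "ax": 0, "ay": 0, "az": 0, "jaw": 1},
    {"x": 0, "y": 0, "z": 0, "ax": 0, "ay": 0, "az": 0, "jaw": 1}
  ]
}}

```text
time: 5.82
position: [0.5478, 0.2172, 0.1333]
orientation: [[0.862, 0.508, 0.0], [0.508, -0.862, -0.001], [-0.0, 0.001, -1.0]]
wrist_force: [-1.6, -5.0, 0.3]
opening: -0.0
finger_force: 2.2
```

Call:
{"op": "step_arm", "data": {
  "commands": [
    {"x": 0.2, "y": 0, "z": 0, "ax": 0, "ay": 0, "az": 0, "jaw": 1},
    {"x": 0, "y": 0, "z": 0, "ax": 0, "ay": 0, "az": 0, "jaw": 1}
  ]
}}

```text
time: 6.08
position: [0.5487, 0.2176, 0.1333]
orientation: [[0.862, 0.507, -0.002], [0.507, -0.862, -0.002], [-0.003, 0.001, -1.0]]
wrist_force: [-6.3, -7.5, 2.3]
opening: -0.0001
finger_force: 5.1
```

Run:
```python
from h import *
a=capture("scene")["color"][190:290,300:400];b=capture("side")["color"][220:320,230:330]
o=np.hstack([cv2.resize(i,(400,400),interpolation=cv2.INTER_CUBIC) for i in(a,b)])
cv2.imwrite("pics/c5.png",o[:,:,::-1]);s=get_state();R=np.array(s["orientation"]);print(s["time"],s["position"],"F tool",R.T@s["wrist_force"])
c=capture("scene");d=capture("side")
for g in (120,80,68): 
  t=np.radians(g+26.42);P=[.5661+.06*np.cos(t),.1661+.06*np.sin(t),.159];print(g,(proj(c,P)-[300,190])*4,(proj(d,P)-[230,220])*4+[400,0])
```

```text
6.175 [0.54868262 0.21756947 0.13322845] F tool [-9.6757169   2.8868893  -1.76890911]
120 [251.90858715 112.30559377] [718.15811629 147.83509102]
80 [291.859526   168.26225063] [688.23510319 217.38498286]
68 [295.00343037 187.69841592] [666.82168848 233.27581502]
```

View pics/c5.png

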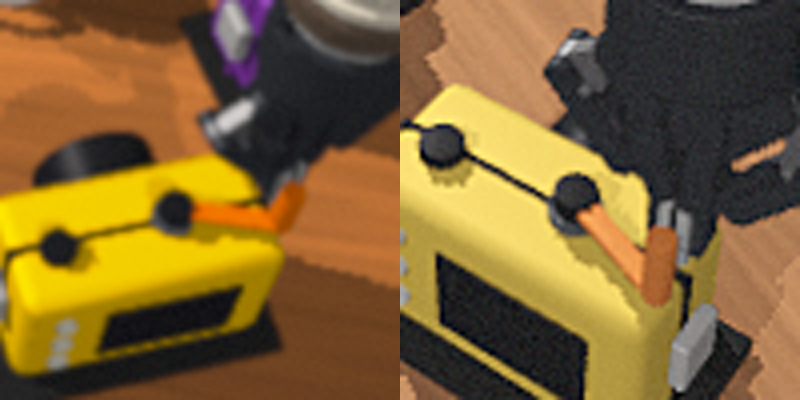

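The post top is at (290,190) in the scene half and (662,232) in the side half, which matches the model's 68° stop. The force has also jumped from 3 to 10 N, so the lever is at its stop. I'll press slightly more, hold for over a second, then retreat quickly and lift.

Call:
{"op": "step_arm", "data": {
  "commands": [
    {"x": 0.2, "y": 0, "z": 0, "ax": 0, "ay": 0, "az": 0, "jaw": 1},
    {"x": 0, "y": 0, "z": 0, "ax": 0, "ay": 0, "az": 0, "jaw": 1},
    {"x": 0, "y": 0, "z": 0, "ax": 0, "ay": 0, "az": 0, "jaw": 1},
    {"x": 0, "y": 0, "z": 0, "ax": 0, "ay": 0, "az": 0, "jaw": 1},
    {"x": 0, "y": 0, "z": 0, "ax": 0, "ay": 0, "az": 0, "jaw": 1},
    {"x": 0, "y": 0, "z": 0, "ax": 0, "ay": 0, "az": 0, "jaw": 1},
    {"x": 0, "y": 0, "z": 0, "ax": 0, "ay": 0, "az": 0, "jaw": 1},
    {"x": 0, "y": 0, "z": 0, "ax": 0, "ay": 0, "az": 0, "jaw": 1},
    {"x": 0, "y": 0, "z": 0, "ax": 0, "ay": 0, "az": 0, "jaw": 1},
    {"x": 0, "y": 0, "z": 0, "ax": 0, "ay": 0, "az": 0, "jaw": 1}
  ]
}}

```text
time: 7.52
position: [0.5491, 0.2178, 0.1331]
orientation: [[0.862, 0.507, -0.004], [0.507, -0.862, -0.004], [-0.006, 0.001, -1.0]]
wrist_force: [-14.1, -12.4, 5.5]
opening: -0.0002
finger_force: 9.1
```

Call:
{"op": "step_arm", "data": {
  "commands": [
    {"x": -4.5, "y": 0, "z": 0, "ax": 0, "ay": 0, "az": 0, "jaw": 1},
    {"x": -4.5, "y": 0, "z": 0, "ax": 0, "ay": 0, "az": 0, "jaw": 1},
    {"x": 0, "y": 0, "z": -4, "ax": 0, "ay": 0, "az": 0, "jaw": 1},
    {"x": 0, "y": 0, "z": -5, "ax": 0, "ay": 0, "az": 0, "jaw": 1},
    {"x": 0, "y": 0, "z": -5, "ax": 0, "ay": 0, "az": 0, "jaw": 1},
    {"x": 0, "y": 0, "z": 0, "ax": 0, "ay": 0, "az": 0, "jaw": 1},
    {"x": 0, "y": 0, "z": 0, "ax": 0, "ay": 0, "az": 0, "jaw": 1}
  ]
}}

```text
time: 8.4
position: [0.474, 0.1743, 0.2731]
orientation: [[0.861, 0.508, 0.001], [0.508, -0.861, 0.001], [0.001, -0.0, -1.0]]
wrist_force: [0.4, -0.9, -0.5]
opening: 0.0
finger_force: 0.0
```

Run:
```python
from h import *
a=capture("scene")["color"][150:310,270:430];b=capture("side")["color"][165:345,205:385]
o=np.hstack([cv2.resize(i,(400,400),interpolation=cv2.INTER_CUBIC) for i in(a,b)])
cv2.imwrite("pics/c6.png",o[:,:,::-1]);s=get_state();print(s["time"],s["position"],s["wrist_force"])
```

```text
8.5 [0.47353105 0.1740397  0.27210392] [-0.1352183   0.66168862 -0.43012586]
```

View pics/c6.png

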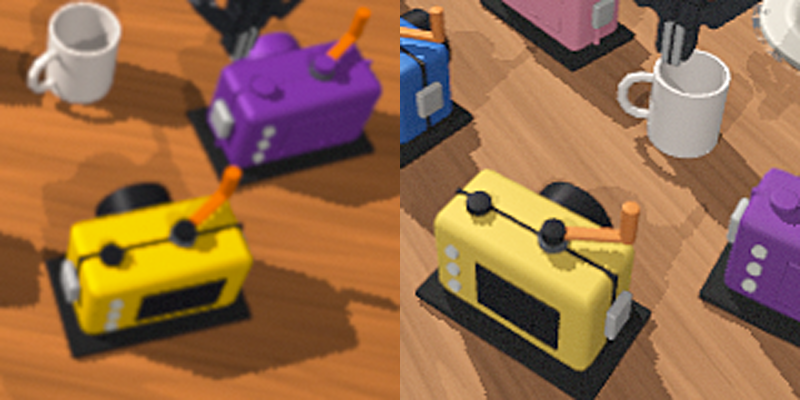

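The lever is back at rest, with the post at crop (232,178) and (630,215) as before the push. The gripper is clear and touching nothing.

```bash
python3 -c "
from plant import *
print(finish_job())"
```

```text
the job is handed in; nothing more can be done
None
```

The yellow camera's shutter lever was pushed to its stop, held there for over a second and released; it sprang back to rest, the blue lever was not touched, and the job was handed in at about 8.5 s.

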